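# Lock the training stand and hang its tile caddy

## Robot

A 7-joint arm with a two-finger parallel gripper is mounted at the origin on the work surface. World frame = base frame: x ahead of the robot, y to its left, z up, the work surface at z = 0. Lengths are in mm, angles in rad, forces in N, time in s.
With the tool pointing down it reaches from about 400 to 875 mm from the base axis. Payload 4.4 kg.
Tool frame: the origin (TCP) lies midway between the tips of the shut fingers; the grasp point (between the pads) lies 19 mm behind it; z points along the fingers, y is the direction in which the jaws open and shut (so a half turn about z gives the same grasp; the last joint's range is limited). The gripper opens to 85 mm and grips with 20 to 120 N. Pads are 22 mm wide; open, the fingers measure 114 mm over their backs; the gripper's body (76 mm by 85 mm) begins 54 mm behind the grasp point. The pads swing forward as they close: fully open they stand 13 mm farther back than shut.
Start: joints at [1.11, 0.628, 0.038, 1.517, -0.027, 0.996, -0.02], TCP at [250.033, -600.001, 231.313] pointing down, gripper open.
Joint ranges: [-3.06, 3.06], [-0.37, 2.12], [-1.25, 1.32], [0.18, 2.47], [-1.1, 4.24], [0.23, 1.98], [-2.94, 2.94]. Speed limits (rad/s): [2.57, 2.57, 3.14, 3.14, 3.14, 3.14, 3.14].

## Interface

Orientations are given as [roll, pitch, yaw] about the fixed x, y, z axes, in that order (R = Rz(yaw) Ry(pitch) Rx(roll)).
In Python, from cell import * gives the robot as it stands. The module is installed in compiled form; this text tells all that it offers.
- The arm moves only by the tool move_arm, never from a script. Its argument "series" is a list of rows, each a list of 2 entries, a list of its own where there are three numbers: the shift along the tool's x, y, z in m, then the turn about the tool's z in rad. In form: [[[x, y, z], yaw], ...]. A call has 1 to 5 rows; each row is the pose to reach, as a shift and turn from the pose measured when the call began, along the tool's axes at that moment; what a row does not reach only later rows make up. A row lasts 1/8 s, in which the tool goes at most 62.5 mm and 10.7 degrees, less where a joint would pass 70% of its speed; a pose out of reach is approached as far as the arm can. A call with a gripper value outside its range is refused whole. "claw" is the opening, from 0 (shut) to 1 (fully open), set as the call begins (left out, the last holds). The fingers move at their own pace and stop on an object; the grip force is fixed at half the most. Time passes only in rows, so rows that repeat a pose let the fingers close. It gives the time, the measured TCP pose, the force and the opening at its end, in the units of the state.
- read_state(): the state, without advancing time (a new reading comes with each control period).
- get_image(name): name is "scene" or "top" or "wrist"; returns the picture (420x560x3 uint8, blue, green, red); there is no depth.
- camera_model(name): a dict with "fov_y" (degrees; the focal length in pixels is half the picture's height over the tangent of half this angle, whatever the lens; pixels are square), "cx", "cy" (the principal point, pixels), "pose" (4x4, takes a point from camera to world coordinates); the wrist camera has in their place "tool_from_camera" (4x4, takes a point from camera to tool coordinates, whose origin is the TCP and whose axes are the flange's). Camera axes: x right, y down, z forward; pixel columns grow to the right and rows downward; lengths in mm; the calibration is good to about 2 mm. A picture is of the moment at which its call begins: read the wrist's pose just before it. camera_model takes no time and is no camera call.
- finish_job(): hands the job in, once; it reports no verdict.
The state is a dict: "clock": time; "qpos": joint angles; "qd": joint speeds; "tau": joint torques, N m; "eef_pos": TCP position; "tool_rot": TCP orientation; "force": force on the tool from outside, world axes, zero at the start; "torque": the same for the moment, N m; "width": finger opening in mm.
Only numpy, scipy, OpenCV 4.12 (cv2) and the standard library are available. Lean on these libraries where they do the work, as an engineer would, in place of code of your own. Each camera call takes 0.05 s, during which the arm holds its last target. There are 200 camera calls.

## Task

Get the vision-training stand ready for the next child. First lock it: push the spring plunger on its foot fully down, slide the keeper on top of it fully home under the bridge, and let go so the plunger stays trapped down. Then pick up the wooden tile caddy by its handle, carry it level, and hang it by the handle bar on both prongs of the stand's hook, leaving the other things on the desk where they are.

Things in the scene. Friction and masses are not known exactly. Their poses are not given: they have to be found in the camera images.
- stand: Vision-training stand, fixed to the desk; origin on the desk under its black foot plate (210 x 310 x 12 mm). x: from the hook's tips back to the mast, y: along the row of two prongs, z up. White 30 mm square mast, front at x=75 mm, y=60 mm, 210 mm tall; a 90 mm cross bar (front at x=65 mm, no higher) carries the two prongs of the hook. The spring lock stands at x=-20, y=-120 mm.
- hook_seat (a point): Middle of the hook, midway between its two level steel prongs at the height of their upper side, 210 mm up; axes as the stand's. Prongs 8 mm thick, 70 mm apart centre to centre (y=-35, +35 mm), pointing to -x; their ends turn up at x=-42 to -52 mm, to 22 mm above this point. Cross bar from x=+53 mm, mast from +63 mm. A handle bar can lie at x=-30 to +25 mm.
- keeper_knob (a point): Centre of the keeper's upright black grip knob, 14 (x) x 16 (y) x 34 mm tall, 83 mm above the desk at rest; axes as the stand's. It stands at the rear of the keeper, a flat steel plate 54 x 26 x 6 mm whose front end is 45 mm ahead (+x). The keeper rides on top of the plunger, a 28 mm steel rod in a black 50 x 50 mm housing, and goes down with it. Pinch across y, push down, slide to +x.
- bridge (a point): Middle of the underside of the bridge, 56 mm above the desk: a fixed aluminium bar 22 (x) x 60 (y) x 8 mm on two legs 36 mm apart, ahead (+x) of the plunger. With the plunger up the keeper's plate (top at 66 mm) runs against it; pushed down over 10 mm it slides beneath, and the spring then holds it up against the underside.
- plunger (a joint): How far the plunger is pushed down, in m: 0 = up, 0.014 = fully down. The spring pushes back with 4 N at 0, 11 N fully down, and lifts it again if it is not trapped. Trapped under the bridge it reads about 0.010.
- keeper (a joint): How far the keeper is slid to the stand's +x, towards the bridge, in m: starts at 0 to 0.004, meets the bridge at 0.006, 0.025 = fully home. About 1.5 N of friction; stays where it is left.
- caddy_handle (a point): Centre of the handle bar of the tile caddy, 131 mm above its underside; x across the bar, y along it, z up. A loose open wooden box 70 (x) x 140 (y) x 50 mm tall, picture tiles in it up to 57 mm, 0.2 to 0.4 kg, balanced under the bar. Flat bar 12 mm wide (x), 8 mm thick (z), 124 mm free between the two end posts. Front and back are alike.
- tub: Bystander: white round lidded tub, 90 mm across, 120 mm tall; origin under its centre.
- pencil_box: Bystander: open wooden box 110 x 150 x 90 mm with pencils standing up to 150 mm; origin under its centre.
- card_stack: Bystander: block of white picture cards 70 x 90 x 30 mm; origin under its centre.

How it is judged (in metres and radians):
On the way, in this order (a step that is already met when the one before it is completed fails the run):
1. the plunger is pushed well down, the keeper not yet home (value of joint plunger above 0.0105 m and value of joint keeper below 0.012 m), for 0.05 s.
2. the keeper is under the bridge and has been let go, the plunger trapped down (value of joint plunger above 0.0075 m and value of joint keeper above 0.018 m and contact force between the fingers and anything else below 0.1 N), for 0.2 s.
3. the caddy is lifted off the desk (height (world z) of caddy_handle above 0.17 m), for 0.1 s.
At the end, for the whole second after the job is handed in: Plunger in by over 7.5 mm, keeper over 18 mm along its 25 mm slide; the caddy's bar lies on both prongs (centre within 45 mm of the hook's middle along them, 30 mm across, -3 to 12 mm above), level to 0.2 rad, along the hook to 0.25 rad; tub, pencil box and cards within 30 mm of their starts (value of joint plunger above 0.0075 m and value of joint keeper above 0.018 m and x of caddy_handle in the frame of hook_seat between -0.045 and 0.045 m and y of caddy_handle in the frame of hook_seat between -0.03 and 0.03 m and z of caddy_handle in the frame of hook_seat between -0.003 and 0.012 m and angle between caddy_handle's own z axis and vertical below 0.2 rad and angle between the y axis of caddy_handle and the y axis of hook_seat, either way round below 0.25 rad and distance of each of tub, pencil_box, card_stack from where it was at the start of the episode below 0.03 m); the robot touches nothing.
It fails at once if a bystander is shoved more than 30 mm (distance of any of tub, pencil_box, card_stack from where it was at the start of the episode above 0.03 m).
It fails at once if the caddy is tipped by more than 0.6 rad (angle between caddy_handle's own z axis and vertical above 0.6 rad).
It also fails if it takes over 59 s, if anything falls off the work surface, if the arm or the gripper's body presses on something with over 40 N, if the wrist force passes 120 N, or if a joint passes its speed limit or range.

## Working session

There is one attempt and no reset: what is moved stays moved. The work goes in short steps, Python scripts to look and compute and a tool call to move; the robot and the scene stay as the last step left them, time stands still between calls to the robot, and variables do not carry over. Pictures are saved under pics/ and viewed, about 8 in all and at most 12, crops included, and the job is handed in when it is done.

Besides the shell and the picture viewer there is one more tool, called after "Call:" as name(argument=value, ...), one argument or row to a line, values as JSON. move_arm: Moves the arm, as the interface text tells. Its arguments: {"type":"object","properties":{"series":{"type":"array"},"claw":{"type":"number"}},"required":["series"]}

```bash
mkdir -p pics; cat > h.py <<'E'
from cell import *
import numpy as np, cv2
from scipy.spatial.transform import Rotation as R
def tool():
    s=read_state(); T=np.eye(4); T[:3,:3]=R.from_euler('xyz',s['tool_rot']).as_matrix(); T[:3,3]=s['eef_pos']; return T
def cam(n,T=None):
    m=camera_model(n); f=210/np.tan(np.radians(m['fov_y'])/2)
    P=np.array(m['pose']) if 'pose' in m else T@np.array(m['tool_from_camera'])
    return f,m['cx'],m['cy'],P
def ray(c,u,v):
    f,cx,cy,P=c; d=P[:3,:3]@np.array([(u-cx)/f,(v-cy)/f,1]); return P[:3,3],d
def onz(c,u,v,z):
    o,d=ray(c,u,v); return o+d*(z-o[2])/d[2]
def proj(c,p):
    f,cx,cy,P=c; q=P[:3,:3].T@(np.array(p)-P[:3,3]); return f*q[0]/q[2]+cx,f*q[1]/q[2]+cy
def two(a,ua,b,ub):
    o1,d1=ray(a,*ua);o2,d2=ray(b,*ub); t=np.linalg.lstsq(np.c_[d1,-d2],o2-o1,rcond=None)[0]
    p,q=o1+d1*t[0],o2+d2*t[1]; return (p+q)/2,np.linalg.norm(p-q)
E
python3 - <<'E'
from h import *
np.set_printoptions(precision=3,suppress=True)
for n in('scene','top'):
    cv2.imwrite(f'pics/{n}.png',get_image(n)); print(n,camera_model(n))
print(camera_model('wrist')); print(read_state())
E
```

```text
scene {'fov_y': 48.60889506771571, 'cx': 285.2598089777791, 'cy': 213.51409181517892, 'pose': array([[  -0.767,    0.488,   -0.416, 1073.721],
       [   0.641,    0.571,   -0.512,  571.681],
       [  -0.013,   -0.66 ,   -0.751, 1097.877],
       [   0.   ,    0.   ,    0.   ,    1.   ]])}
top {'fov_y': 52.12924374969752, 'cx': 285.3971585643781, 'cy': 209.42122343494333, 'pose': array([[  -0.008,   -0.996,    0.093,  443.506],
       [  -1.   ,    0.007,   -0.015,  -51.962],
       [   0.014,   -0.094,   -0.996, 1199.291],
       [   0.   ,    0.   ,    0.   ,    1.   ]])}
{'fov_y': 65.6458604324242, 'cx': 281.8382299021351, 'cy': 201.4668070003819, 'tool_from_camera': array([[   0.001,   -0.964,   -0.268,   68.485],
       [   1.   ,    0.001,   -0.001,   -0.004],
       [   0.001,   -0.268,    0.964, -142.402],
       [   0.   ,    0.   ,    0.   ,    1.   ]])}
{'clock': 0.1, 'qpos': array([ 1.11 ,  0.629,  0.038,  1.518, -0.027,  0.996, -0.02 ]), 'qd': array([ 0.   , -0.001,  0.002, -0.003, -0.001,  0.   , -0.001]), 'tau': array([  0.003, -56.452,   1.231, -19.397,   0.011,   0.005,   0.   ]), 'eef_pos': array([ 249.841, -599.446,  230.484]), 'tool_rot': array([-3.14 ,  0.   ,  0.395]), 'force': array([-0.593, -0.061,  0.505]), 'torque': array([-0.021,  0.028,  0.008]), 'width': 85.27886580897848}
```

View pics/scene.png

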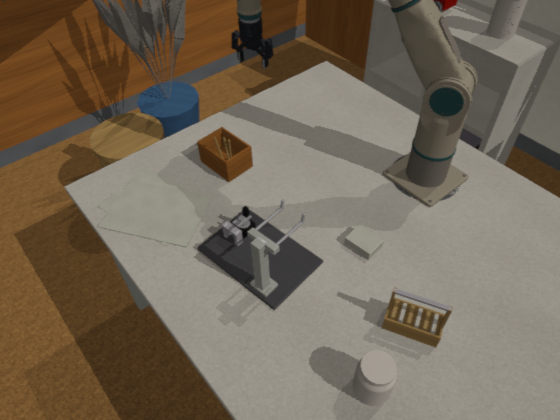

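View pics/top.png

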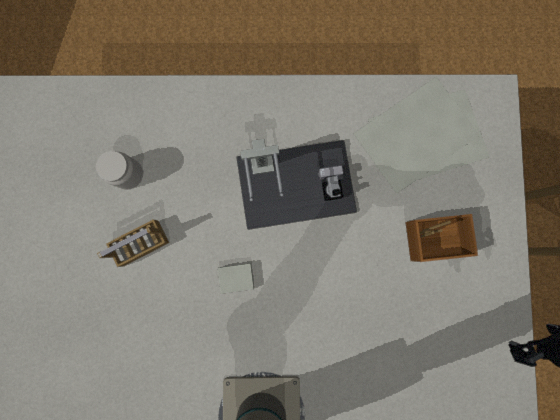

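The scene view shows the stand at about (260,255), the caddy at (417,317), the tub at (375,377) and the pencil box at (225,153). In the top view the foot plate corners are near (237,155), (347,140), (357,213) and (247,228), the knob is near (333,188), and the caddy is at (138,243).

```bash
python3 - <<'E'
from h import *
np.set_printoptions(precision=1,suppress=True)
t=cv2.imread('pics/top.png'); s=cv2.imread('pics/scene.png'); ct,cs=cam('top'),cam('scene')
m=(t.max(2)<75).astype(np.uint8); m[:120]=0; m[250:]=0; m[:,:225]=0; m[:,375:]=0
m=cv2.morphologyEx(m,cv2.MORPH_CLOSE,np.ones((15,15)))
c=max(cv2.findContours(m,0,2)[0],key=cv2.contourArea); r=cv2.boxPoints(cv2.minAreaRect(cv2.convexHull(c)))
w=np.array([onz(ct,u,v,12) for u,v in r]); print(r,w,w.mean(0),[np.linalg.norm(w[i]-w[i-1]) for i in range(4)])
k=np.zeros((600,800,3),np.uint8)
def put(im,x,y,w,h,f,X,Y):
    k[Y:Y+h*f,X:X+w*f]=cv2.resize(im[y:y+h,x:x+w],None,fx=f,fy=f,interpolation=cv2.INTER_CUBIC)
put(t,230,125,133,110,3,0,0); put(t,92,210,80,65,5,400,0)
put(s,195,195,133,85,3,0,335); put(s,376,282,80,52,5,400,335)
cv2.imwrite('pics/crops.png',k)
E
```

```text
[[235.7 156.1]
 [344.9 138.6]
 [356.6 211.7]
 [247.4 229.1]] [[ 706.3   68.5   12. ]
 [ 754.8 -239.5   12. ]
 [ 547.3 -267.7   12. ]
 [ 501.    35.7   12. ]] [ 627.4 -100.7   12. ] [np.float64(207.8530005920293), np.float64(311.8385487117425), np.float64(209.4471318138732), np.float64(306.9698325898069)]
```

View pics/crops.png

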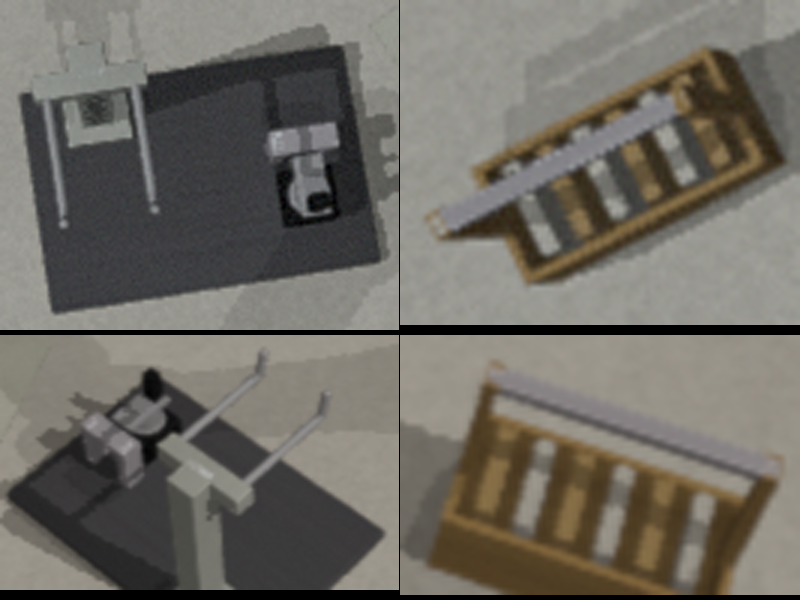

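```bash
python3 - <<'E'
from h import *
np.set_printoptions(precision=1,suppress=True)
ct,cs=cam('top'),cam('scene')
for n,a,b,z in [('knobtop',(336.3,191.7),(245.3,207),100),('tipL',(251,199.5),(303.7,213.5),232),('tipR',(281.7,195),(282.7,200),232),('hA',(99.2,254.5),(451,307.5),135),('hB',(150,229),(395,289.5),135)]:
    print(n,*two(ct,a,cs,b),onz(ct,*a,z),onz(cs,*b,z))
yaw=.152;o=np.array([627.4,-100.7]);Rz=R.from_euler('z',yaw).as_matrix()[:2,:2]
for n,p,z in [('knob?',(-20-18,-120),100),('tipL',(-47,35+60),232),('tipR',(-47,25),232),('bridge',(20,-120),60)]:
    w=np.r_[o+Rz@p,z];print(n,w,proj(ct,w),proj(cs,w))
E
```

```text
knobtop [ 592.9 -201.4  100.5] 3.119169346842588 [ 591.8 -200.4  100. ] [ 593.6 -203.1  100. ]
tipL [558.4  10.8 230.4] 2.108981641938398 [557.4  11.4 232. ] [560.  11. 232.]
tipR [568.3 -59.  229.6] 2.038590405439002 [567.2 -58.2 232. ] [570.4 -58.  232. ]
hA [435.4 389.4 136. ] 0.7487603072544436 [435.6 389.5 135. ] [434.4 389.4 135. ]
hB [495.8 269.9 130.9] 4.784183607174026 [497.2 266.9 135. ] [496.4 272.8 135. ]
knob? [ 608.  -225.1  100. ] (np.float64(345.69831227698234), np.float64(185.4422099988411)) (np.float64(236.80542459364486), np.float64(205.1196577549676))
tipL [566.6 -13.9 232. ] (np.float64(262.16413914827785), np.float64(195.42690824652857)) (np.float64(295.1357901638179), np.float64(209.08486403830557))
tipR [577.2 -83.1 232. ] (np.float64(292.6098690594814), np.float64(190.6027494929586)) (np.float64(274.41008173274), np.float64(195.8029719056321))
bridge [ 665.3 -216.3   60. ] (np.float64(339.7085199835456), np.float64(166.61234292927782)) (np.float64(223.86107921128587), np.float64(225.53803254766774))
```

```bash
cat >> h.py <<'E'
def go(p,yaw=None):
    T=tool(); d=T[:3,:3].T@(np.array(p)-T[:3,3])/1000; s=read_state()
    a=0 if yaw is None else (s['tool_rot'][2]-yaw+np.pi)%(2*np.pi)-np.pi
    print('shift',d.round(4),'turn',round(a,3),'rows',np.linalg.norm(d)/.0625)
E
python3 -c "
from h import *
go([593,-201,225],.15)"
```

```text
shift [ 0.47   -0.2357  0.0059] turn 0.245 rows 8.414051527068262
```

Call:
move_arm(
  series=[
    [[0.052,-0.026,0.0],0.1],
    [[0.104,-0.052,0.0],0.2],
    [[0.156,-0.078,0.0],0.245],
    [[0.208,-0.104,0.0],0.245],
    [[0.26,-0.13,0.0],0.245],
  ],
  claw=1,
)

```text
clock: 0.72
eef_pos: [440.8, -377.8, 230.5]
tool_rot: [-3.14, 0.001, 0.15]
force: [0.7, -1.0, -0.5]
width: 85.7
```

```bash
python3 -c "
from h import *
go([593,-201,225],.15)"
```

```text
shift [ 0.1769 -0.1521  0.0056] turn -0.0 rows 3.7339864758272308
```

Call:
move_arm(
  series=[
    [[0.045,-0.038,0.0],0],
    [[0.09,-0.076,0.0],0],
    [[0.135,-0.115,0.003],0],
    [[0.177,-0.152,0.006],0],
    [[0.177,-0.152,0.006],0],
  ],
)

```text
clock: 1.35
eef_pos: [596.2, -194.1, 223.5]
tool_rot: [-3.136, -0.001, 0.159]
force: [-0.3, -0.5, -0.8]
width: 85.3
```

```bash
python3 - <<'E'
from h import *
T=tool(); im=get_image('wrist'); c=cam('wrist',T); print(T[:3,3],read_state()['tool_rot'])
for p in ([593,-201.4,100],[609.9,-17,210],[568.3,-59,232]): print(proj(c,p))
cv2.imwrite('pics/w1.png',im); np.save('w1.npy',T)
E
```

```text
[ 596.19961134 -194.0890919   223.50492569] [-3.13807281e+00  1.49445790e-03  1.55073221e-01]
(np.float64(291.0666256463723), np.float64(200.2830799496495))
(np.float64(-71.9805720352141), np.float64(167.75363058862348))
(np.float64(-17.129672228352035), np.float64(278.74749233185554))
```

View pics/w1.png

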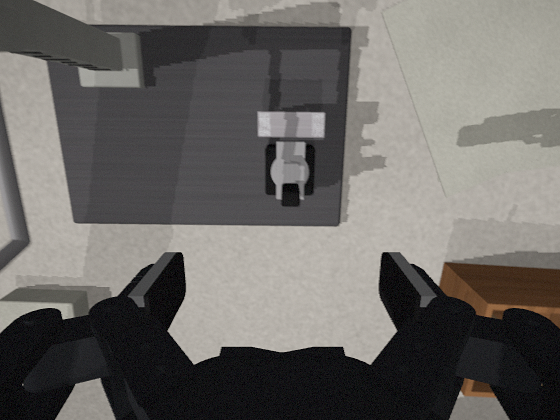

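The wrist view shows the knob top centred at about (290,198), as predicted at (291,200). The bridge is at (291,124), and the plate edges put the stand's yaw at about 0.147.

```bash
python3 -c "
from h import *
print(read_state()['eef_pos'])
go([594,-201.3,70],.147)"
```

```text
[ 594.08203713 -197.91225273  223.68304491]
shift [-0.0004  0.0039  0.1537] turn 0.008 rows 2.459526424840188
```

Call:
move_arm(
  series=[
    [[0.0,0.004,0.05],0.005],
    [[0.0,0.004,0.1],0.005],
    [[0,0.004,0.135],0.005],
    [[0,0.004,0.153],0.005],
    [[0,0.004,0.153],0.005],
  ],
)

```text
clock: 2.02
eef_pos: [593.3, -202.1, 69.9]
tool_rot: [-3.138, 0.004, 0.149]
force: [0.2, 0.8, 0.0]
width: 85.2
```

```bash
python3 -c "
from h import *
print(read_state());go([594,-201.3,70],.147)"
```

```text
{'clock': 2.025, 'qpos': array([ 0.24064759,  0.79979591,  0.07326885,  1.70679178, -0.09108424,
        0.64337497, -1.05697437]), 'qd': array([-0.00621579, -0.03877392,  0.00171156, -0.02950782,  0.00034296,
        0.00847939,  0.00041545]), 'tau': array([ 1.01692853e-01, -5.70094085e+01,  2.01210849e+00, -1.31834829e+01,
        2.47684846e-03, -7.15881167e-02,  8.13360413e-03]), 'eef_pos': array([ 593.29488284, -202.13297836,   69.8539837 ]), 'tool_rot': array([-3.137579  ,  0.00366547,  0.14886072]), 'force': array([0.22483493, 0.75828524, 0.04392765]), 'torque': array([ 0.04275877,  0.00666594, -0.02390201]), 'width': 85.2024930618738}
shift [ 0.0008 -0.0007 -0.0001] turn 0.002 rows 0.017617183643810017
```

Close on the knob.

Call:
move_arm(
  series=[
    [[0,0,0],0],
    [[0,0,0],0],
    [[0,0,0],0],
    [[0,0,0],0],
    [[0,0,0],0],
  ],
  claw=0,
)

```text
clock: 2.65
eef_pos: [593.4, -200.8, 70.3]
tool_rot: [-3.136, 0.004, 0.15]
force: [-0.6, 3.5, 3.9]
width: 15.1
```

Call:
move_arm(
  series=[
    [[0,0,0.005],0],
    [[0,0,0.01],0],
    [[0,0,0.014],0],
    [[0,0,0.015],0],
    [[0,0,0.015],0],
  ],
)

```text
clock: 3.28
eef_pos: [594.7, -200.5, 56.8]
tool_rot: [-3.137, 0.001, 0.15]
force: [-1.7, 3.8, 11.6]
width: 15.0
```

Call:
move_arm(
  series=[
    [[0.006,0,0.001],0],
    [[0.013,0,0.001],0],
    [[0.019,0,0.001],0],
    [[0.024,0,0.001],0],
    [[0.026,0,0.001],0],
  ],
)

```text
clock: 3.9
eef_pos: [616.9, -197.2, 56.6]
tool_rot: [-3.135, 0.008, 0.149]
force: [-12.6, 2.8, 19.2]
width: 15.0
```

Call:
move_arm(
  series=[
    [[0.003,0,0],0],
    [[0.004,0,0],0],
    [[0.004,0,0],0],
  ],
)

```text
clock: 4.28
eef_pos: [616.8, -197.3, 56.8]
tool_rot: [-3.134, 0.015, 0.148]
force: [-9.1, 1.9, 12.8]
width: 15.2
```

It stopped after about 22.5 mm of travel with the force rising, so it is at the end stop. Releasing.

Call:
move_arm(
  series=[
    [[0,0,0],0],
    [[0,0,0],0],
    [[0,0,0],0],
    [[0,0,0],0],
    [[0,0,0],0],
  ],
  claw=0.7,
)

```text
clock: 4.9
eef_pos: [616.9, -197.2, 56.7]
tool_rot: [-3.134, 0.015, 0.148]
force: [0.4, 0.0, 0.2]
width: 60.1
```

Call:
move_arm(
  series=[
    [[0,0,-0.03],0],
    [[0,0,-0.08],0],
    [[0,0,-0.13],0],
    [[0,0,-0.17],0],
    [[0,0,-0.17],0],
  ],
  claw=1,
)

```text
clock: 5.52
eef_pos: [622.0, -199.0, 230.7]
tool_rot: [-3.137, 0.008, 0.148]
force: [-1.0, 0.0, -0.1]
width: 85.8
```

```bash
python3 - <<'E'
from h import *
T=tool(); im=get_image('wrist'); c=cam('wrist',T); print(T[:3,3],read_state()['force'])
t=get_image('top'); s=get_image('scene')
k=np.zeros((600,760,3),np.uint8)
k[:300,:400]=cv2.resize(im[90:240,200:400],(400,300)); k[:300,400:760]=cv2.resize(t[150:225,290:380],(360,300)); k[300:,:400]=cv2.resize(s[185:260,200:300],(400,300))
cv2.imwrite('pics/k.png',k)
E
```

```text
[ 622.00435017 -199.04328939  230.69665492] [ 0.74210659  0.59606037 -1.42941988]
```

View pics/k.png

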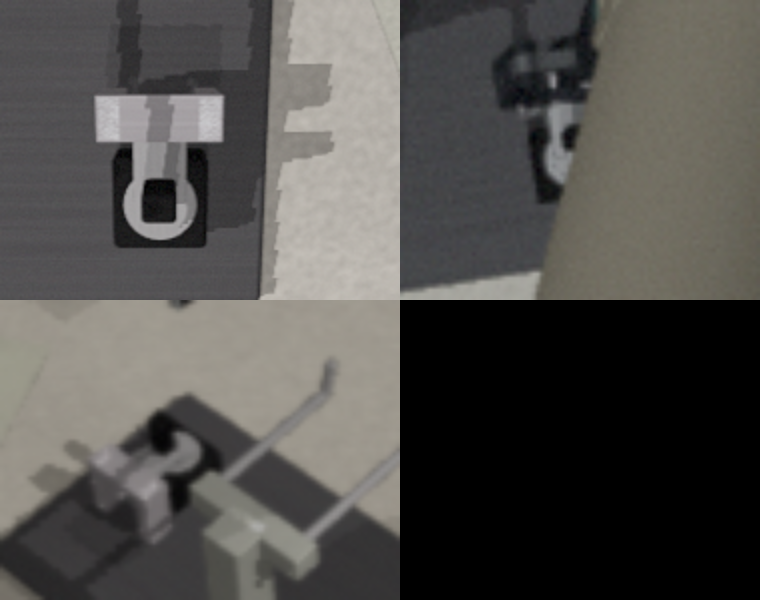

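Crop check: the keeper plate lies under the bridge (bridge at (160,118) in the wrist crop) with the knob at (158,200), and it stays trapped after release. Now to the caddy, passing above the prongs.

Call:
move_arm(
  series=[
    [[0,0,-0.05],-0.1],
    [[0,0,-0.1],-0.25],
    [[-0.007,-0.05,-0.11],-0.42],
    [[-0.015,-0.105,-0.11],-0.6],
    [[-0.022,-0.16,-0.11],-0.78],
  ],
)

```text
clock: 6.3
eef_pos: [574.2, -41.9, 335.9]
tool_rot: [-3.121, 0.007, 0.934]
force: [0.8, -0.1, -0.5]
width: 85.4
```

```bash
python3 -c "
from h import *
print(read_state()['qpos']);go([466,329,300],2.04)"
```

```text
[ 0.10149778  0.4346527  -0.11244216  1.56209885  0.04425571  1.16831169
 -0.65557612]
shift [ 0.2342 -0.3068  0.0405] turn -1.106 rows 6.20873255648063
```

Call:
move_arm(
  series=[
    [[0.032,-0.042,0.0],-0.16],
    [[0.066,-0.087,0.0],-0.34],
    [[0.1,-0.131,0.0],-0.52],
    [[0.134,-0.175,0.0],-0.7],
    [[0.168,-0.22,0.02],-0.87],
  ],
)

```text
clock: 6.92
eef_pos: [496.6, 225.8, 318.7]
tool_rot: [-3.124, -0.012, 1.809]
force: [0.8, 0.4, 0.4]
width: 85.7
```

```bash
python3 -c "
from h import *
print(read_state()['qpos']);go([466,329,300],2.04)"
```

```text
[-0.20340462  0.41558616 -0.38787001  1.66984931  0.15329745  1.10193452
 -0.39417453]
shift [ 0.1073 -0.005   0.0201] turn -0.231 rows 1.747665658262158
```

Call:
move_arm(
  series=[
    [[0.04,-0.002,0.01],-0.12],
    [[0.085,-0.004,0.02],-0.231],
    [[0.107,-0.005,0.02],-0.231],
    [[0.107,-0.005,0.02],-0.231],
  ],
)

```text
clock: 7.42
eef_pos: [464.4, 330.2, 298.5]
tool_rot: [-3.124, -0.016, 2.044]
force: [0.6, -1.3, -0.1]
width: 85.4
```

```bash
python3 - <<'E'
from h import *
T=tool(); im=get_image('wrist'); c=cam('wrist',T); print(T[:3,3],read_state()['tool_rot'])
for p in ([466,329,135],[435.4,389.4,135],[497,269,135]): print(proj(c,p))
cv2.imwrite('pics/w2.png',im); np.save('w2.npy',T)
E
```

```text
[464.37645214 330.16361581 298.47798519] [-3.1243313  -0.01475264  2.04133503]
(np.float64(284.9059927318363), np.float64(189.0405883315196))
(np.float64(285.5089632166638), np.float64(116.4718960547277))
(np.float64(284.8951523297791), np.float64(254.0163635801785))
```

View pics/w2.png

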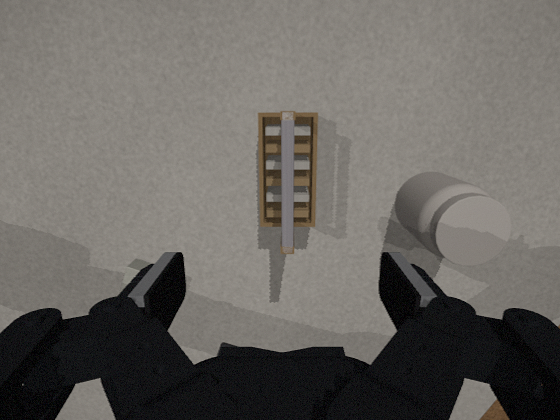

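The wrist view shows the bar running vertically from (287.5,112) to (287.5,253), with the tub clear at (470,228).

```bash
python3 - <<'E'
from h import *
c=cam('wrist',np.load('w2.npy'))
a,b=onz(c,287.7,111.5,135),onz(c,287.5,253.5,135); m=(a+b)/2
print(a,b,m,np.linalg.norm(a-b),np.arctan2(*(a-b)[1::-1]))
go([m[0],m[1],114],np.arctan2(*(a-b)[1::-1]))
go([m[0],m[1],114-0],None);print(read_state()['tool_rot'])
E
```

```text
[435.16179263 394.19252996 135.        ] [499.08395476 270.7298018  135.        ] [467.1228737  332.46116588 135.        ] 139.02909068600056 2.048538642252042
shift [0.0003 0.0065 0.1846] turn -0.007 rows 2.956236182741244
shift [0.0003 0.0065 0.1846] turn 0 rows 2.956236182741244
[-3.1243313  -0.01475264  2.04133503]
```

Call:
move_arm(
  series=[
    [[0,0.0065,0.05],-0.007],
    [[0,0.0065,0.105],-0.007],
    [[0,0.0065,0.155],-0.007],
    [[0,0.0065,0.185],-0.007],
    [[0,0.0065,0.186],-0.007],
  ],
)

```text
clock: 8.1
eef_pos: [466.6, 329.0, 110.3]
tool_rot: [-3.119, -0.013, 2.046]
force: [-0.1, 0.5, -0.1]
width: 85.4
```

```bash
python3 -c "
from h import *
print(read_state()['eef_pos'],read_state()['tool_rot']);go([467.1,332.5,112],2.048)"
```

```text
[466.58452466 329.00077569 110.31254608] [-3.11878549 -0.0126823   2.04622491]
shift [ 0.0029  0.002  -0.0017] turn -0.002 rows 0.06270241866774434
```

Call:
move_arm(
  series=[
    [[0.003,0.002,-0.001],0],
    [[0.003,0.002,-0.001],0],
    [[0.003,0.002,-0.001],0],
    [[0.003,0.002,-0.001],0],
    [[0.003,0.002,-0.001],0],
  ],
  claw=0,
)

```text
clock: 8.72
eef_pos: [467.0, 332.5, 112.0]
tool_rot: [-3.119, -0.012, 2.046]
force: [-2.0, -1.1, 6.2]
width: 10.6
```

Call:
move_arm(
  series=[
    [[0,0,-0.02],0],
    [[0,0,-0.06],0],
    [[0,0,-0.11],0],
    [[0,0,-0.16],0],
    [[0,0,-0.18],0],
  ],
)

```text
clock: 9.35
eef_pos: [472.5, 333.3, 294.8]
tool_rot: [-3.124, -0.013, 2.046]
force: [0.3, 0.5, -3.3]
width: 10.6
```

```bash
python3 -c "
from h import *
go([491,-35,285],1.718)"
```

```text
shift [-0.336  -0.152   0.0081] turn 0.328 rows 5.902100923883474
```

Call:
move_arm(
  series=[
    [[-0.02,-0.009,0.0],0.03],
    [[-0.055,-0.025,0.0],0.08],
    [[-0.095,-0.043,0.0],0.13],
    [[-0.135,-0.061,0.0],0.18],
    [[-0.175,-0.079,0.0],0.23],
  ],
)

```text
clock: 9.98
eef_pos: [481.0, 137.7, 292.1]
tool_rot: [-3.117, -0.007, 1.812]
force: [0.6, -0.8, -1.8]
width: 10.7
```

```bash
python3 -c "
from h import *
go([491,-35,285],1.718)"
```

```text
shift [-0.1701 -0.0314  0.0066] turn 0.094 rows 2.769479080954821
```

Call:
move_arm(
  series=[
    [[-0.045,-0.008,0.0],0.03],
    [[-0.09,-0.017,0.003],0.06],
    [[-0.13,-0.024,0.006],0.094],
    [[-0.16,-0.03,0.006],0.094],
    [[-0.17,-0.031,0.006],0.094],
  ],
)

```text
clock: 10.6
eef_pos: [489.3, -38.4, 284.0]
tool_rot: [-3.113, -0.004, 1.712]
force: [-0.2, 0.8, -2.9]
width: 10.7
```

```bash
python3 - <<'E'
from h import *
print(read_state()['eef_pos'],read_state()['tool_rot']); go([491,-35,229],1.718)
T=tool(); im=get_image('wrist'); s=get_image('scene'); k=np.zeros((420,800,3),np.uint8)
k[:,:400]=cv2.resize(im,(400,300))[:1].repeat(420,0)*0; k[:300,:400]=cv2.resize(im,(400,300)); k[:,400:]=cv2.resize(s[140:297,210:360],(400,420))
cv2.imwrite('pics/pre.png',k); np.save('w3.npy',T); cv2.imwrite('pics/w3.png',im)
E
```

```text
[489.33213306 -38.40203756 284.04195595] [-3.11266774 -0.00414806  1.7123264 ]
shift [0.0029 0.0037 0.055 ] turn -0.006 rows 0.8827553307187348
```

View pics/pre.png

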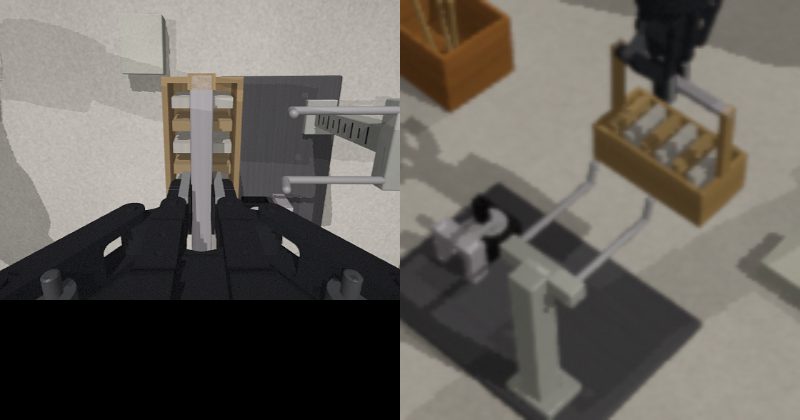

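The caddy hangs level and clear of the hook. In the wrist picture the two upturned tips are at about (410,158) and (399,260) at full size, and I'll check the seat against them.

```bash
python3 - <<'E'
from h import *
c=cam('wrist',np.load('w3.npy')); a,b=onz(c,410,158,232),onz(c,400,260,232)
print(a,b,np.linalg.norm(a-b),np.arctan2(*(a-b)[1::-1])-1.5708)
m=(a+b)/2; print('seat',m[:2]+47*np.array([np.cos(.147),np.sin(.147)]))
E
```

```text
[557.7461052   13.40929324 232.        ] [567.43196055 -51.58267512 232.        ] 65.70975380061527 0.14793902433332806
seat [609.08213516 -12.20254683]
```

Call:
move_arm(
  series=[
    [[0.003,0.002,0.025],-0.006],
    [[0.003,0.003,0.05],-0.006],
    [[0.003,0.003,0.051],-0.006],
    [[0.003,0.003,0.051],-0.006],
  ],
)

```text
clock: 11.2
eef_pos: [491.9, -31.7, 234.2]
tool_rot: [-3.116, -0.006, 1.723]
force: [-0.1, -0.3, -2.6]
width: 10.8
```

```bash
python3 -c "
from h import *
print(read_state()['eef_pos'],read_state()['force']);go([603.5,-17,232],1.718)"
```

```text
[491.9336095  -31.65842962 234.1762735 ] [-0.11218637 -0.3428796  -2.56523372]
shift [-0.0024  0.1125 -0.0008] turn 0.005 rows 1.8007404851276707
```

Call:
move_arm(
  series=[
    [[0,0.02,0],0],
    [[-0.001,0.05,0],0],
    [[-0.002,0.08,0],0.005],
    [[-0.002,0.105,0],0.005],
    [[-0.002,0.112,0],0.005],
  ],
)

```text
clock: 11.82
eef_pos: [604.5, -15.8, 232.1]
tool_rot: [-3.118, -0.006, 1.718]
force: [-0.7, -0.4, -2.5]
width: 10.4
```

```bash
python3 - <<'E'
from h import *
print(read_state()['eef_pos'],read_state()['force']); go([603.5,-17,195],1.718)
s=get_image('scene'); t=get_image('top'); k=np.zeros((420,800,3),np.uint8)
k[:,:400]=cv2.resize(t[110:236,210:330],(400,420)); k[:,400:]=cv2.resize(s[140:297,210:360],(400,420))
cv2.imwrite('pics/on.png',k)
E
```

```text
[604.51101453 -15.83340568 232.08776213] [-0.74934114 -0.37191439 -2.46634423]
shift [-0.0012 -0.0003  0.0371] turn 0.0 rows 0.5939180156250179
```

View pics/on.png

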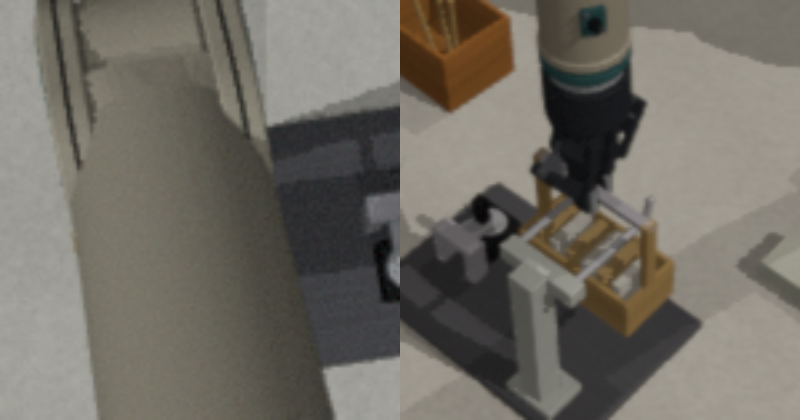

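The bar is above both prongs and inside the tips, with the posts outside the prongs. The lock is still trapped. Lowering gently.

Call:
move_arm(
  series=[
    [[0,0,0.012],0],
    [[0,0,0.024],0],
    [[0,0,0.031],0],
    [[0,0,0.035],0],
    [[0,0,0.036],0],
  ],
)

```text
clock: 12.55
eef_pos: [602.0, -16.2, 195.4]
tool_rot: [-3.116, -0.006, 1.718]
force: [0.1, 0.2, -2.3]
width: 10.7
```

Call:
move_arm(
  series=[
    [[0,0,0.001],0],
    [[0,0,0.002],0],
    [[0,0,0.002],0],
  ],
)

```text
clock: 12.92
eef_pos: [602.3, -16.2, 194.5]
tool_rot: [-3.117, -0.005, 1.718]
force: [-1.9, -0.6, 4.4]
width: 10.7
```

Call:
move_arm(
  series=[
    [[0,0,0],0],
    [[0,0,0],0],
    [[0,0,0],0],
    [[0,0,0],0],
  ],
  claw=0.5,
)

```text
clock: 13.42
eef_pos: [602.3, -16.2, 194.4]
tool_rot: [-3.117, -0.005, 1.718]
force: [-0.6, -0.4, 0.9]
width: 42.3
```

Call:
move_arm(
  series=[
    [[0,0,-0.015],0],
    [[0,0,-0.04],0],
    [[0,0,-0.08],0],
    [[0,0,-0.13],0],
    [[0,0,-0.18],0],
  ],
)

```text
clock: 14.05
eef_pos: [606.7, -16.5, 377.1]
tool_rot: [-3.118, -0.005, 1.718]
force: [0.5, -0.6, 0.3]
width: 42.5
```

Call:
move_arm(
  series=[
    [[0,-0.05,0],0],
    [[0,-0.1,0],0],
    [[0,-0.15,0],0],
    [[0,-0.17,0],0],
    [[0,-0.17,0],0],
  ],
)

```text
clock: 14.68
eef_pos: [437.8, -41.7, 382.6]
tool_rot: [-3.12, -0.004, 1.717]
force: [-0.4, -0.0, 0.9]
width: 42.5
```

```bash
python3 - <<'E'
from h import *
print(read_state()['eef_pos'],read_state()['force'])
T=tool(); w=get_image('wrist');s=get_image('scene'); k=np.zeros((420,800,3),np.uint8)
k[:300,:400]=cv2.resize(w,(400,300)); k[:,400:]=cv2.resize(s[140:297,210:360],(400,420))
cv2.imwrite('pics/end.png',k); np.save('w4.npy',T); cv2.imwrite('pics/scene_end.png',s)
a=cv2.absdiff(s,cv2.imread('pics/scene.png')).max(2)
for n,(x,y,X,Y) in dict(tub=(350,345,400,405),pencil=(195,128,255,180),cards=(340,222,388,260)).items(): print(n,(a[y:Y,x:X]>40).mean())
E
```

```text
[437.83288658 -41.65701611 382.59978635] [-0.42165634 -0.03367306  0.91265175]
tub 0.0
pencil 0.025
cards 0.0
```

View pics/end.png

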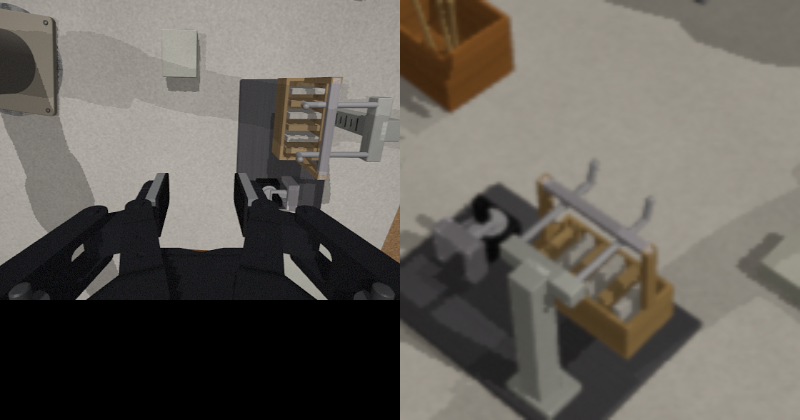

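```bash
python3 - <<'E'
from h import *
c=cam('scene');a,b=onz(c,264.4,208,218),onz(c,304.5,232.7,218);m=(a+b)/2
y=.147;d=m[:2]-[609.5,-16];print(a,b,'hook x,y',np.cos(y)*d[0]+np.sin(y)*d[1],-np.sin(y)*d[0]+np.cos(y)*d[1],'len',np.linalg.norm(a-b))
finish_job()
E
```

```text
[615.41600617 -77.03943533 218.        ] [591.23429303  49.74125497 218.        ] hook x,y -5.763913817455436 3.2299925668145617 len 129.0662569530347
the job is handed in; nothing more can be done
```

The stand is locked, the caddy is hanging on both prongs, and I handed the job in at about 15 s on the robot's clock. No verdict was reported.

- **Lock:** I pinched the knob and pushed the plunger down about 13.5 mm, where the force read about 11.6 N. I then slid the keeper about 22.5 mm until it hit its end stop and let go. The pictures after that show the plate still under the bridge. I judged both joint positions from travel, force and pictures, because I had no direct reading of them.
- **Caddy:** I carried it level, brought the bar in over the prong tips and lowered it until it touched. In the last picture the bar's centre is about 6 mm from the hook's middle along the prongs and 3 mm across. It lies along the hook to within about 0.05 rad.
- **Other things on the desk:** Compared with the start, the last scene picture shows no change at the tub or the cards. About 2.5% of the pixels around the pencil box changed. I take that to be the arm's shadow, as the arm never went near the box after the start.
- **Robot:** It ended clear of everything, with force readings at noise level.

No check failed. The one small disagreement was that two measurements of the hook's middle differed by about 5 mm. I aimed between them, and that is well within the limits.

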